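Back the vial dial one notch to the missed vial

ROBOT

A 7-joint arm with a two-finger parallel gripper is mounted at the origin on the work surface. World frame = base frame: x ahead of the robot, y to its left, z up, the work surface at z = 0. Lengths are in m, angles in rad, forces in N, time in s.
With the tool pointing down it reaches from about 0.35 to 0.9 m from the base axis. Payload 7.2 kg.
Tool frame: the origin (TCP) lies between the finger pads; the fingertips stand 14 mm ahead of it and the grasp point (between the pads) lies 5 mm behind it; z points along the fingers, y is the line along which they close (so a half turn about z gives the same grasp; the last joint's range is limited). The gripper opens to 88 mm and grips with 3 to 60 N. Pads are 20 mm wide; open, the fingers measure 115 mm over their backs; the gripper's body (75 mm by 178 mm) begins 61 mm behind the grasp point.
Start: joints at [1.24, 0.411, -0.013, 1.596, 0.006, 1.134, -0.082], TCP at [0.162, -0.604, 0.237] pointing down, gripper open.
Joint ranges: [-2.95, 2.95], [-0.29, 1.99], [-1.47, 1.44], [0.14, 2.54], [-1.03, 4.17], [0.13, 1.85], [-2.86, 2.86]. Speed limits (rad/s): [2.39, 2.39, 3.01, 3.01, 3.14, 3.14, 3.14].

INTERFACE

Orientations are given as a rotation vector (axis times angle).
In Python, from station import r gives the robot as it stands.
- The arm moves only by the tool play_rows, never from a script. Its arguments are lists of equal length, an entry for each row: "slide": the shift along the tool's x, y, z each as a share of 0.4 m, from -1 to 1, a list of three; "dr": the turn, a rotation vector about the tool's x, y, z each as a share of 90 degrees, from -1 to 1, a list of three; "gripper": the closure, from -1 (fully open) to 1 (shut). In form: {"slide": [[x, y, z], ...], "dr": [[wx, wy, wz], ...], "gripper": [gripper, ...]}. A call has 1 to 12 rows; each row shifts and turns the commanded pose from where the row before left it, along the tool's axes as they then stand; what a row does not reach is not made up. A row lasts 1/10 s, in which the tool goes at most 50 mm and 8.59 degrees, less where a joint would pass 70% of its speed; a pose out of reach is approached as far as the arm can. A call with a number of a shift or a turn outside -1 to 1 is refused whole. A call with a gripper value outside its range is refused whole. The fingers move at their own pace and stop on an object; "squeeze" is the grip in N (left out, the last holds). Time passes only in rows, so rows that do not move let the fingers close. It gives the time, the measured TCP pose, the force, the opening and the grip force at its end, in the units of the state.
- r.read_state(): the state, without advancing time (a new reading comes with each control period).
- r.read_camera(name): name is "scene" or "top"; returns a dict with "pixels" (480x640x3 uint8, red, green, blue), "z_map" (480x640 float32, m along the optical axis (not along the pixel's ray), 0 where there is no reading), "intrinsics" (3x3 intrinsics, pixels), "origin" and "attitude" of the camera in the world. Camera axes: x right, y down, z forward; pixel columns grow to the right and rows downward; lengths in m; the calibration is good to about 2 mm. A picture is of the moment at which its call begins.
- r.job_done(): hands the job in; it is judged then, once.
The state is a dict: "t": time; "joint_positions": joint angles; "joint_velocities": joint speeds; "effort": joint torques, N m; "position": TCP position; "ee_rot": TCP orientation; "wrist_force": force on the tool from outside, world axes, zero at the start; "wrist_torque": the same for the moment, N m; "finger_gap": opening from 0.0 (shut) to 1.0 (fully open); "finger_force": force on a finger pad.
Only numpy, scipy, OpenCV 4.12 (cv2) and the standard library are available. Lean on these libraries where they do the work, as an engineer would, in place of code of your own. Each camera call takes 0.05 s, during which the arm holds its last target. There are 200 camera calls.

TASK

The dial has been stepped one pocket too far, and an open vial has gone past the capping head without its cap. With a fingertip lift the ratchet pawl by its red-ball lever until it lies back on its stop, push the dial backward (counter-clockwise from above) by one notch and no further by an arm of its star handle, then tip the pawl down again so that the dial stands locked hard back against it with the missed vial under the head. Only push with the closed fingers: take nothing between them, and leave the vials standing in their pockets and the other things on the bench where they are.

Things in the scene. Friction and masses are not known exactly. Their poses are not given: they have to be found in the camera images.
- station: Indexing station: heavy fixed white casting under a round dial 282 mm across. Origin: on the bench under the dial's vertical axis, z up, turned by its yaw. In its frame (mm): pawl at the -y side; capping head at 60 deg from +x towards +y (blue arm on a steel column 185 from the axis, reaching in to 67 from it, 135 to 165 high, with a black palm button up to 186 above the pocket circle). All else of the station is below 155.
- dial (a joint): Turn of the dial, rad: 0 at the start, positive = BACKWARD = counter-clockwise from above. One notch = 22.5 deg = 0.393. Friction 0.12 N m: it stays where left. With the pawl down it goes forward only; backward it stops on the pawl's nose (now at 0; one notch back at 0.393).
- dial_rim (a point): Point on the dial's axis at the level of the plate's top, 58 mm above the bench. 16 saw teeth 10 mm high stand on the plate 114 to 138 mm from the axis. Behind each upright tooth face a ramp slopes down to the foot of the next, so a pawl dropped past a tip (dial beyond about 0.06 rad) slides down the ramp as the dial goes on backward, and stops it at the next notch.
- pawl (a joint): Angle of the pawl, rad: 0 = down, nose fully in the teeth; growing = nose lifted; clear of the tooth tips above about 0.2; 1.3 = thrown back on its stop. No spring: let go below about 0.75 it falls into the teeth by its own weight, above about 0.85 it falls back on its stop and stays there. Light (about 0.03 N m).
- pawl_pivot (a point): Pawl's level axle, along the station's y, at (55, -126, 95) mm in the station's frame. An upright steel cheek outside the dial carries it (y -156 to -166, x 37 to 97, up to 110 high). The strut, 11 mm wide, runs from here to the nose at (4, -126, 62); thrown back, the nose rises to (10, -126, 136).
- pawl_ball (a point): Centre of the red ball, 18 mm across, on the pawl's finger lever (8 mm bar, 55 mm long from the pivot). Pawl down: at (32, -126, 145) mm in the station's frame; pushed towards station +x it lifts the nose over the top; thrown back: at (97, -126, 131), and pushed towards -x it brings the pawl down again.
- star_ball (a point): Centre of the black ball, 18 mm across, on one arm (8 mm bar) of the dial's four-arm star handle, 60 mm from the dial's axis, 130 mm above the bench; turns with the dial. At the start at 165 deg counter-clockwise from station +x (robot's side); other arms every 90 deg. Hub 40 mm across up to 122 mm, 32 mm to its end at 140 mm. Vial tops below reach 106 mm.
- star_ball_b (a point): Centre of another ball of the star handle, like star_ball; at the start at 255 deg in the station's frame.
- star_ball_c (a point): Centre of another ball of the star handle, like star_ball; at the start at 345 deg in the station's frame.
- star_ball_d (a point): Centre of another ball of the star handle, like star_ball; at the start at 75 deg in the station's frame.
- capper_tip (a point): Centre of the underside of the capping head's plunger, 117 mm above the bench, 85 mm from the dial's axis, straight above the pocket that stands at the capping position.
- vial_missed: Loose glass vial, 24 mm diameter, 45 mm tall, standing in a pocket of the dial (pocket floor 58 mm above the bench, walls 18 mm high, about 1 mm free play); origin: centre of its underside, z up. Open, no cap: the vial that was passed over. At the start one pocket forward (clockwise) of the capping head, at 37.5 deg in the station's frame, 85 mm from the axis.
- vial_next: Loose glass vial, 24 mm diameter, 45 mm tall, standing in a pocket of the dial (pocket floor 58 mm above the bench, walls 18 mm high, about 1 mm free play); origin: centre of its underside, z up. Open, no cap; at the start under the capping head, at 60 deg.
- vial_capped_a: Loose glass vial, 24 mm diameter, 45 mm tall, standing in a pocket of the dial (pocket floor 58 mm above the bench, walls 18 mm high, about 1 mm free play); origin: centre of its underside, z up. With a green cap (48 mm tall in all); at the start at 15 deg.
- vial_capped_b: Loose glass vial, 24 mm diameter, 45 mm tall, standing in a pocket of the dial (pocket floor 58 mm above the bench, walls 18 mm high, about 1 mm free play); origin: centre of its underside, z up. With a green cap (48 mm tall in all); at the start at -7.5 deg.
- bottle: Bystander: white bottle with a green cap, 62 mm diameter, 170 mm tall, standing; origin: centre of its underside.
- tape: Bystander: roll of orange-brown tape lying flat, 88 mm diameter, 19 mm high; origin: centre of its underside.
- marker: Bystander: white marker pen with a green cap, lying, 134 mm long, 14 mm thick; origin: under its middle, x along it.
- beaker: Bystander: small glass beaker, 68 mm across the rim, 85 mm tall, standing; origin: centre of its underside.

How it is judged:
On the way, in this order (a step that is already met when the one before it is completed fails the run):
1. the pawl is thrown back on its stop (above 1.1 rad), the dial not yet moved back (value of joint pawl above 1.1 rad and value of joint dial below 0.12 rad), for 0.2 s.
2. the dial is pushed backward, past the tip of the tooth (more than 0.12 rad) (value of joint dial above 0.12 rad), for 0.1 s.
At the end, for the whole second after the job is handed in: The pawl is down in the teeth (joint below 0.06 rad), the dial stands one notch back and at rest (joint 0.35 to 0.43 rad; the notch is 0.393), the missed vial is under the capping plunger (within 8 mm, seen from above) and all four vials stand upright on their pocket floors (value of joint pawl below 0.06 rad and value of joint dial between 0.35 and 0.43 rad and horizontal distance between vial_missed and capper_tip below 0.008 m and not (height (world z) of any of vial_missed, vial_next, vial_capped_a, vial_capped_b above 0.064 m) and not (angle between any of vial_missed, vial_next, vial_capped_a, vial_capped_b's own z axis and vertical above 0.15 rad) and velocity of joint dial between -0.05 and 0.05 rad/s); the robot touches nothing.
It fails at once if the pawl's ball or a ball of the star handle is taken between the fingers (distance between the grasp point and pawl_ball below 0.013 m or distance between the grasp point and star_ball below 0.013 m or distance between the grasp point and star_ball_b below 0.013 m or distance between the grasp point and star_ball_c below 0.013 m or distance between the grasp point and star_ball_d below 0.013 m).
It fails at once if the dial goes more than one and a half notches back, or more than half a notch forward (value of joint dial above 0.59 rad or value of joint dial below -0.2 rad).
It fails at once if a vial is lifted (by more than 10 mm) or tipped (by more than 0.3 rad) (height (world z) of any of vial_missed, vial_next, vial_capped_a, vial_capped_b above 0.068 m or angle between any of vial_missed, vial_next, vial_capped_a, vial_capped_b's own z axis and vertical above 0.3 rad).
It fails at once if a bystander on the bench is moved by more than 20 mm (distance of any of bottle, tape, marker, beaker from where it was at the start of the episode above 0.02 m).
It also fails if it takes over 54 s, if anything falls off the work surface, if the arm or the gripper's body presses on something with over 40 N, if the wrist force passes 120 N, or if a joint passes its speed limit or range.

## Working session

There is one attempt and no reset: what is moved stays moved. The work goes in short steps, Python scripts to look and compute and a tool call to move; the robot and the scene stay as the last step left them, time stands still between calls to the robot, and variables do not carry over. Pictures are saved under pics/ and viewed, at most 10 in all, crops included, and the job is handed in when it is done.

Besides the shell and the picture viewer there is one more tool, called as name(argument=value, ...) on one line, values as JSON. play_rows: Moves the arm, as the interface text tells. Shift numbers are shares of 0.4 m and turn numbers shares of 90 degrees, none past 1 either way. Its arguments: {"type":"object","properties":{"slide":{"type":"array"},"dr":{"type":"array"},"gripper":{"type":"array"},"squeeze":{"type":"number"}},"required":["slide","dr","gripper"]}

```bash
mkdir -p pics; cat > h.py <<'E'
import numpy as np, cv2
from scipy.spatial.transform import Rotation as R
from station import r
def cam(n):
    c=r.read_camera(n); A=np.array(c['attitude'],float)
    c['R']=A if A.shape==(3,3) else (R.from_rotvec(A).as_matrix() if A.size==3 else R.from_quat(A).as_matrix())
    c['o']=np.array(c['origin'],float); c['K']=np.array(c['intrinsics'],float); return c
def cloud(c):
    v,u=np.mgrid[:480,:640]; d=np.stack([u,v,np.ones_like(u)],-1)@np.linalg.inv(c['K']).T
    return (d*c['z_map'][...,None])@c['R'].T+c['o']
def ray(c,u,v,z):
    d=c['R']@np.linalg.inv(c['K'])@[u,v,1]; return c['o']+d*(z-c['o'][2])/d[2]
def proj(c,p):
    q=c['K']@(c['R'].T@(np.array(p)-c['o'])); return q[:2]/q[2]
E
python3 - <<'E'
from h import *
print(r.read_state())
for n in('scene','top'):
    c=cam(n); print(n,c['attitude'],c['o'],c['K'].tolist())
    cv2.imwrite(f'pics/{n}0.png',c['pixels'][...,::-1])
E
```

```text
{'t': 0.0, 'joint_positions': array([ 1.23980456,  0.41192125, -0.01270308,  1.59704907,  0.00563086,
        1.13433615, -0.08220261]), 'joint_velocities': array([ 1.44059973e-04, -1.08801306e-03, -1.17584426e-03,  3.36435860e-04,
        1.05902266e-03, -1.32382003e-03,  5.80833458e-05]), 'effort': array([ 9.44868043e-04, -5.87952304e+01,  6.41854573e-01, -2.91067314e+01,
       -5.39654167e-02,  1.83313340e-02,  8.93520769e-05]), 'position': array([ 0.16217505, -0.60307245,  0.23579378]), 'ee_rot': array([-3.11288333e+00, -4.11432970e-01,  5.78718199e-04]), 'wrist_force': array([-0.60621737,  0.18753887, -0.17589809]), 'wrist_torque': array([-0.01102092,  0.01621132, -0.01826045]), 'finger_force': 0.0, 'finger_gap': 1.003995896241264}
scene [-1.84502937 -1.49706267  0.72470301] [ 1.30466519 -0.12738151  0.80135626] [[448.2503144403825, 0.0, 313.55016331693037], [0.0, 448.2503144403825, 241.30219512400964], [0.0, 0.0, 1.0]]
top [-2.11490743  2.1283745  -0.18166638] [0.28761759 0.02565402 1.28745088] [[456.5042578010313, 0.0, 322.9382995967515], [0.0, 456.5042578010313, 233.58599680203716], [0.0, 0.0, 1.0]]
```

View pics/scene0.png

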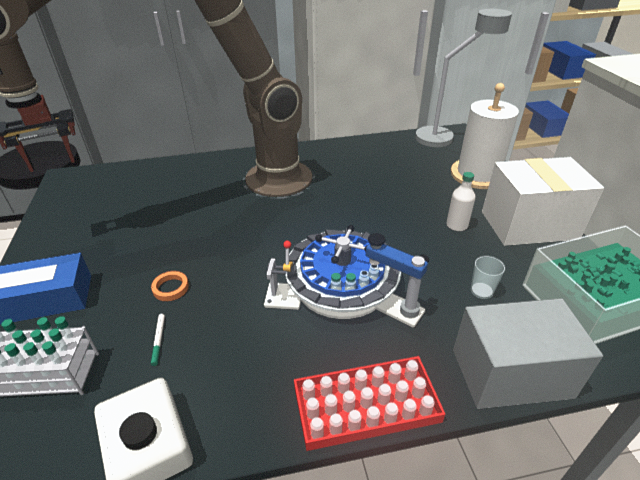

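View pics/top0.png

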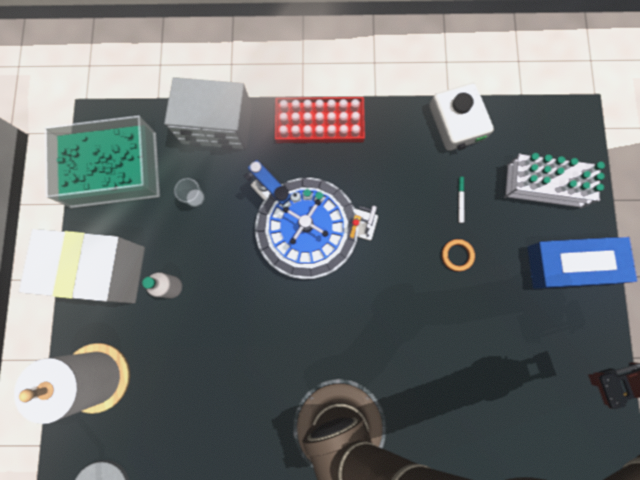

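The scene view shows the dial around (345,268), the red ball at (287,243) and the blue capping arm to its right. The top view shows the hub at (306,222), the pawl ball near (355,222) and the column near (256,168).

```bash
python3 - <<'E'
from h import *
ims=[]
for n,(x,y) in(('top',(310,225)),('scene',(345,265))):
    c=cam(n); P=c['pixels']; im=P.astype(int); hsv=cv2.cvtColor(P,cv2.COLOR_RGB2HSV); X=cloud(c)
    w=80; cr=P[y-60:y+60,x-w:x+w,::-1]; ims.append(cv2.resize(cr,None,fx=4.5,fy=4.5,interpolation=cv2.INTER_CUBIC)[:,:720])
    cv2.imwrite(f'pics/{n}1.png',ims[-1])
    roi=np.zeros((480,640),bool); roi[y-70:y+70,x-90:x+90]=1
    red=roi&((hsv[...,0]<6)|(hsv[...,0]>174))&(hsv[...,1]>170)&(hsv[...,2]>90)
    v,u=np.nonzero(red); print(n,'red',len(u),u.mean(),v.mean(),ray(c,u.mean(),v.mean(),.145),np.median(X[red],0))
    dark=roi&(P.max(2)<60)&(X[...,2]>.122)&(X[...,2]<.15)
    k,l,s,ce=cv2.connectedComponentsWithStats(dark.astype(np.uint8))
    for i in range(1,k):
        if s[i,4]>8: print(' dark',s[i,4],ce[i],ray(c,*ce[i],.13),np.median(X[l==i],0))
    if n=='top':
        # dial: ring outline via height
        m=roi&(X[...,2]>.045)&(X[...,2]<.075)
        pts=X[m][:,:2]; ctr,rad=cv2.minEnclosingCircle(pts.astype(np.float32)); print('circ',ctr,rad,len(pts))
        h=roi&(X[...,2]>.136)&(X[...,2]<.145)&(hsv[...,1]<60)
        k,l,s,ce=cv2.connectedComponentsWithStats(h.astype(np.uint8))
        for i in range(1,k):
            if s[i,4]>5: print(' hub?',s[i,4],ce[i],ray(c,*ce[i],.14))
        b=roi&(X[...,2]>.155)&(X[...,2]<.19)
        k,l,s,ce=cv2.connectedComponentsWithStats(b.astype(np.uint8))
        for i in range(1,k):
            if s[i,4]>8: print(' high',s[i,4],ce[i],np.median(X[l==i],0),P[l==i].mean(0))
E
```

```text
top red 20 355.1 222.05 [ 0.52650228 -0.04510942  0.145     ] [ 0.5247822  -0.04450187  0.1526204 ]
circ (0.5623003244400024, 0.08049969375133514) 0.17043419182300568 5395
 hub? 16 [316.875  201.5625] [0.58248318 0.05250428 0.14      ]
 hub? 12 [285.41666667 209.        ] [0.56335888 0.13385059 0.14      ]
 hub? 112 [304.63392857 220.74107143] [0.53197654 0.08411945 0.14      ]
 hub? 6 [313.  226.5] [0.51672364 0.06263363 0.14      ]
 hub? 12 [324.16666667 232.75      ] [0.50021766 0.03410221 0.14      ]
 hub? 10 [292.7 240.5] [0.48070929 0.11447346 0.14      ]
 high 723 [267.75795297 181.48962656] [0.63159472 0.17681489 0.1660627 ] [ 83.34439834 103.40802213 147.27109267]
scene red 33 286.8484848484849 243.66666666666666 [ 0.52245518 -0.04575868  0.145     ] [ 0.52801629 -0.04649041  0.14916569]
 dark 19 [350.78947368 227.31578947] [0.47766657 0.11733678 0.13      ] [0.48166104 0.11741664 0.13337253]
 dark 22 [318.31818182 237.90909091] [0.50002157 0.0320826  0.13      ] [0.50345669 0.03145579 0.13280861]
 dark 16 [335.25 260.5 ] [0.58603267 0.0525822  0.13      ] [0.5882643  0.052247   0.13226836]
```

View pics/top1.png

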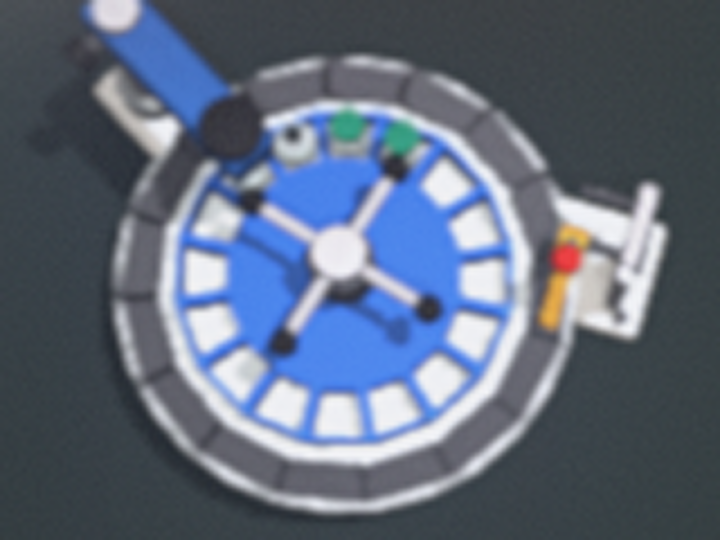

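View pics/scene1.png

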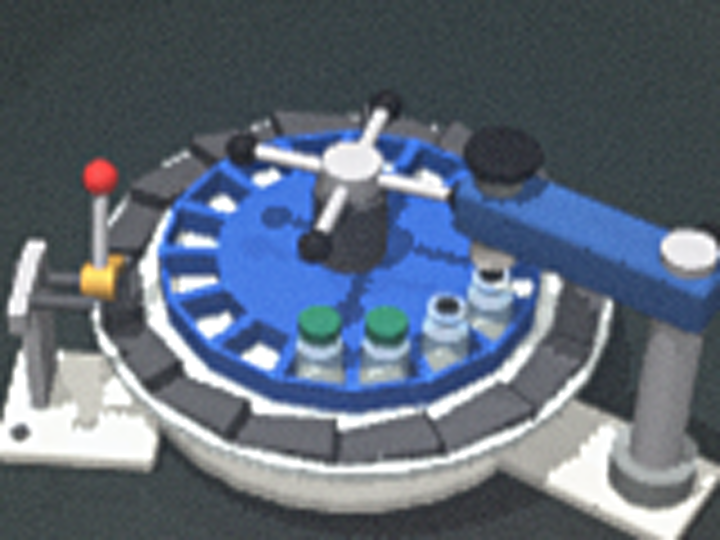

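```bash
cat >> h.py <<'E'
import json
def S():
    d=json.load(open('st.json')); c,s=np.cos(d[2]),np.sin(d[2]); return np.array([[c,-s],[s,c]]),np.array(d[:2])
def w(p): A,t=S(); p=np.array(p)/1000; return np.r_[A@p[:2]+t,p[2]]
def st(p): A,t=S(); p=np.array(p); return np.r_[A.T@(p[:2]-t),p[2]]*1000
E
python3 - <<'E'
from h import *
T=cam('top');Sc=cam('scene')
def b(a): a=np.radians(a); return [60*np.cos(a),60*np.sin(a),130]
obs=[(T,318.4,202.3,b(345)),(T,325.1,233.4,b(255)),(T,293.1,241.2,b(165)),(T,286.2,209.4,b(75)),(T,305.0,220.7,[0,0,140]),(T,355.1,222.05,[32,-126,145]),
(Sc,350.8,227.3,b(165)),(Sc,318.3,237.9,b(255)),(Sc,335.25,260.5,b(345)),(Sc,286.85,243.67,[32,-126,145])]
Q=np.array([o[3] for o in obs])/1000; Pw=np.array([ray(c,u,v,q[2]/1000) for c,u,v,q in obs])
q,p=Q[:,:2],Pw[:,:2]; qm,pm=q.mean(0),p.mean(0)
H=(q-qm).T@(p-pm); yaw=np.arctan2(H[0,1]-H[1,0],H[0,0]+H[1,1]); c,s=np.cos(yaw),np.sin(yaw); A=np.array([[c,-s],[s,c]]); t=pm-A@qm
json.dump([*t,yaw],open('st.json','w')); print(t,yaw,np.degrees(yaw))
print(np.round((p-(q@A.T+t))*1000,1))
for n,x in dict(red=[32,-126,145],redback=[97,-126,131],star=b(165),b=b(255),c=b(345),d=b(75),nose=[4,-126,62]).items(): print(n,w(x).round(4))
a=np.radians(75+0); R0=R.from_rotvec(r.read_state()['ee_rot']).as_matrix(); print(R0.round(3))
E
```

```text
[0.53191775 0.08321557] -0.3019150961073316 -17.29846077823673
[[ 0.4 -2.4]
 [ 0.5 -0.7]
 [-0.6 -1.1]
 [ 0.7 -1.2]
 [ 0.2 -0. ]
 [ 1.5  1.5]
 [-3.6  2.1]
 [ 0.1 -0.5]
 [ 3.4  1.4]
 [-2.5  0.8]]
red [ 0.525  -0.0466  0.145 ]
redback [ 0.5871 -0.0659  0.131 ]
star [0.4812 0.1153 0.13  ]
b [0.4999 0.0325 0.13  ]
c [0.5826 0.0512 0.13  ]
d [0.564  0.1339 0.13  ]
nose [ 0.4983 -0.0383  0.062 ]
[[ 0.966  0.26  -0.   ]
 [ 0.26  -0.966  0.   ]
 [-0.    -0.001 -1.   ]]
```

play_rows(slide=[[0, 0, 0], [0, 0, 0], [0, 0, 0], [0, 0, 0], [0, 0, 0], [0, 0, 0], [0, 0, 0]], dr=[[0, 0, 0.072], [0, 0, 0.072], [0, 0, 0.072], [0, 0, 0.072], [0, 0, 0.072], [0, 0, 0], [0, 0, 0]], gripper=[1, 1, 1, 1, 1, 1, 1])

```text
t: 1.0
position: [0.1625, -0.6034, 0.2366]
ee_rot: [-3.106, 0.468, 0.0]
wrist_force: [-0.6, 0.4, 1.4]
finger_gap: 0.405
finger_force: 0.0
```

```bash
cat >> h.py <<'E'
def go(x,y,ztip):
    s=r.read_state(); M=R.from_rotvec(s['ee_rot']).as_matrix(); d=w([x,y,ztip+14])-s['position']
    print('t',s['t'].__round__(2),'st',st(s['position']).round(1),'gap',round(s['finger_gap'],3),'F',s['wrist_force'].round(1),'\n toolx yaw',np.degrees(np.arctan2(M[1,0],M[0,0])).round(2),'tilt',M[:,2].round(3),'\n shares',(M.T@d/.4).round(4),'mm',(M.T@d*1000).round(1))
E
python3 -c "
from h import *
go(-5,-126,222)"
```

```text
t 1.0 st [-148.6 -765.5  236.6] gap 0.405 F [-0.6  0.4  1.4] 
 toolx yaw -17.14 tilt [-0.  0. -1.] 
 shares [ 3.6330e-01 -1.5977e+00  1.5000e-03] mm [ 1.453e+02 -6.391e+02  6.000e-01]
```

play_rows(slide=[[0.023, -0.1, 0], [0.023, -0.1, 0], [0.023, -0.1, 0], [0.023, -0.1, 0], [0.023, -0.1, 0], [0.023, -0.1, 0], [0.023, -0.1, 0], [0.023, -0.1, 0], [0.023, -0.1, 0], [0.023, -0.1, 0], [0.023, -0.1, 0], [0.023, -0.1, 0]], dr=[[0, 0, 0], [0, 0, 0], [0, 0, 0], [0, 0, 0], [0, 0, 0], [0, 0, 0], [0, 0, 0], [0, 0, 0], [0, 0, 0], [0, 0, 0], [0, 0, 0], [0, 0, 0]], gripper=[1, 1, 1, 1, 1, 1, 1, 1, 1, 1, 1, 1])

```text
t: 2.2
position: [0.4114, -0.1769, 0.237]
ee_rot: [3.106, -0.469, 0.001]
wrist_force: [0.6, -0.7, -0.7]
finger_gap: 0.01
finger_force: 0.0
```

play_rows(slide=[[0.022, -0.1, 0], [0.022, -0.1, 0], [0.022, -0.1, 0], [0.022, -0.1, 0], [0, 0, 0], [0, 0, 0], [0, 0, 0]], dr=[[0, 0, 0], [0, 0, 0], [0, 0, 0], [0, 0, 0], [0, 0, 0], [0, 0, 0], [0, 0, 0]], gripper=[1, 1, 1, 1, 1, 1, 1])

```text
t: 2.9
position: [0.4916, -0.0372, 0.2365]
ee_rot: [3.105, -0.473, -0.001]
wrist_force: [-0.0, -0.4, -0.1]
finger_gap: 0.001
finger_force: 0.0
```

```bash
python3 -c "
from h import *
go(-5,-126,134)"
```

```text
t 2.9 st [  -2.7 -126.9  236.5] gap 0.001 F [-0.  -0.4 -0.1] 
 toolx yaw -17.34 tilt [-0.    -0.001 -1.   ] 
 shares [-0.0058 -0.0025  0.2213] mm [-2.3 -1.  88.5]
```

play_rows(slide=[[-0.006, -0.002, 0.056], [0, 0, 0.055], [0, 0, 0.055], [0, 0, 0.055], [0, 0, 0], [0, 0, 0]], dr=[[0, 0, 0], [0, 0, 0], [0, 0, 0], [0, 0, 0], [0, 0, 0], [0, 0, 0]], gripper=[1, 1, 1, 1, 1, 1])

```text
t: 3.5
position: [0.4898, -0.0356, 0.1486]
ee_rot: [3.105, -0.475, -0.001]
wrist_force: [-0.1, 0.0, -1.0]
finger_gap: 0.0
finger_force: 0.0
```

```bash
python3 - <<'E'
from h import *
go(0,-126,134)
c=cam('scene'); cv2.imwrite('pics/s2.png',cv2.resize(c['pixels'][195:315,225:385,::-1],None,fx=4.5,fy=4.5,interpolation=cv2.INTER_CUBIC))
E
```

```text
t 3.5 st [  -4.9 -126.   148.6] gap 0.0 F [-0.1  0.  -1. ] 
 toolx yaw -17.41 tilt [-0. -0. -1.] 
 shares [0.0122 0.0001 0.0016] mm [4.9 0.  0.6]
```

View pics/s2.png

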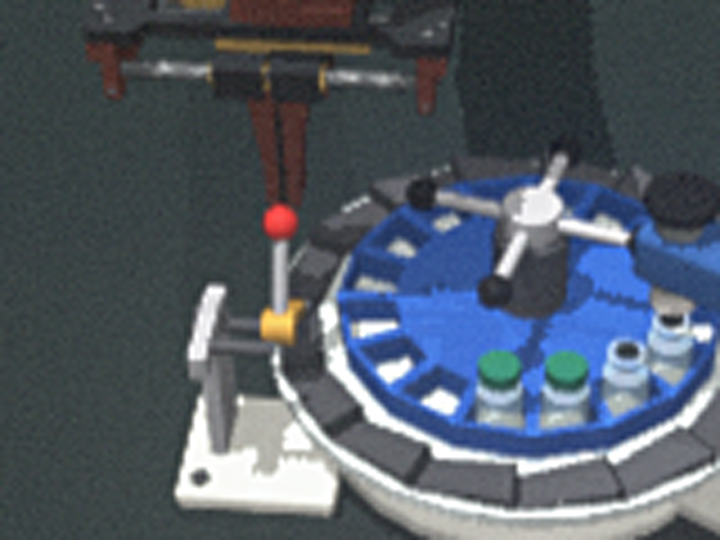

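The red ball is at crop (281,222), and the closed fingertips stand right behind it, in line.

play_rows(slide=[[0.0125, 0, 0], [0.0125, 0, 0], [0.0125, 0, 0], [0.0125, 0, 0], [0.0125, 0, 0], [0.0125, 0, 0], [0.0125, 0, 0], [0.0125, 0, 0], [0.0125, 0, 0], [0.0125, 0, 0], [0.0125, 0, 0], [0.0125, 0, 0]], dr=[[0, 0, 0], [0, 0, 0], [0, 0, 0], [0, 0, 0], [0, 0, 0], [0, 0, 0], [0, 0, 0], [0, 0, 0], [0, 0, 0], [0, 0, 0], [0, 0, 0], [0, 0, 0]], gripper=[1, 1, 1, 1, 1, 1, 1, 1, 1, 1, 1, 1])

```text
t: 4.75
position: [0.5477, -0.0526, 0.1482]
ee_rot: [3.106, -0.474, 0.0]
wrist_force: [0.7, 0.0, 0.6]
finger_gap: 0.006
finger_force: 0.0
```

play_rows(slide=[[0.0125, 0, 0], [0.0125, 0, 0], [0.0125, 0, 0], [0, 0, 0], [0, 0, 0], [0, 0, 0], [0, 0, 0]], dr=[[0, 0, 0], [0, 0, 0], [0, 0, 0], [0, 0, 0], [0, 0, 0], [0, 0, 0], [0, 0, 0]], gripper=[1, 1, 1, 1, 1, 1, 1])

```text
t: 5.45
position: [0.5615, -0.0568, 0.1483]
ee_rot: [3.106, -0.473, -0.0]
wrist_force: [0.2, 1.0, 0.2]
finger_gap: 0.004
finger_force: 0.0
```

```bash
cat >> h.py <<'E'
def red():
    out=[]
    for n in('scene','top'):
        c=cam(n); hsv=cv2.cvtColor(c['pixels'],cv2.COLOR_RGB2HSV); X=cloud(c)
        m=((hsv[...,0]<6)|(hsv[...,0]>174))&(hsv[...,1]>150)&(hsv[...,2]>80)
        q=(np.linalg.norm(X-w([65,-126,135]),axis=2)<.09)&(X[...,2]>.105)&m
        v,u=np.nonzero(q)
        if len(u): print(n,'red',len(u),u.mean().round(1),v.mean().round(1),'st@131',st(ray(c,u.mean(),v.mean(),.131)).round(1),'depth',st(np.median(X[q],0)).round(1))
        else: print(n,'no red')
def dial():
    c=cam('scene'); X=cloud(c); h=cv2.cvtColor(c['pixels'],cv2.COLOR_RGB2HSV)
    d=(c['pixels'].max(2)<60)&(X[...,2]>.122)&(X[...,2]<.15)&(np.abs(np.linalg.norm(X[...,:2]-S()[1],axis=2)-.06)<.013)
    k,l,s,ce=cv2.connectedComponentsWithStats(d.astype(np.uint8))
    for i in range(1,k):
        if s[i,4]>7:
            p=st(ray(c,*ce[i],.13)); print(' ball',s[i,4],ce[i].round(1),p.round(1),'deg',np.degrees(np.arctan2(p[1],p[0])).round(1)%360)
E
python3 -c "
from h import *
go(-5,-126,134);red();dial()"
```

```text
t 5.45 st [  69.9 -124.9  148.3] gap 0.004 F [0.2 1.  0.2] 
 toolx yaw -17.33 tilt [-0. -0. -1.] 
 shares [-0.1872  0.0028  0.0006] mm [-74.9   1.1   0.3]
scene red 42 282.7 268.0 st@131 [  95.7 -126.   131. ] depth [ 100.4 -125.1  134.7]
top no red
 ball 31 [351.4 227.7] [-60.6  17.9 130. ] deg 163.5
 ball 17 [320.  237.3] [-17.9 -54.6 130. ] deg 251.9
 ball 37 [334.  259.3] [ 56.9 -16.1 130. ] deg 344.2
```

Pawl is on its stop (ball at station 96,-126,131). Now to the star arm.

play_rows(slide=[[-0.01, 0, -0.06], [-0.03, 0, -0.06], [-0.08, -0.05, 0], [-0.09, -0.06, 0], [-0.077, -0.057, 0], [0, 0, 0.05], [0, 0, 0.05], [0, 0, 0.05], [0, 0, 0], [0, 0, 0], [0, 0, 0]], dr=[[0, 0, 0], [0, 0, 0], [0, 0, 0], [0, 0, 0], [0, 0, 0], [0, 0, 0], [0, 0, 0], [0, 0, 0], [0, 0, 0], [0, 0, 0], [0, 0, 0]], gripper=[1, 1, 1, 1, 1, 1, 1, 1, 1, 1, 1])

```text
t: 6.7
position: [0.4726, 0.0412, 0.1372]
ee_rot: [-3.105, 0.474, -0.002]
wrist_force: [-0.9, -0.6, 0.5]
finger_gap: 0.004
finger_force: 0.0
```

```bash
python3 -c "
from h import *
go(-35,-58,122);dial()"
```

```text
t 6.7 st [-44.1 -57.8 137.2] gap 0.004 F [-0.9 -0.6  0.5] 
 toolx yaw -17.35 tilt [ 0.001  0.    -1.   ] 
 shares [0.0228 0.0006 0.0031] mm [9.1 0.2 1.2]
 ball 31 [351.4 227.7] [-60.6  17.9 130. ] deg 163.5
 ball 44 [318.5 234.6] [-27.8 -59.2 130. ] deg 244.8
 ball 18 [333.7 259.8] [ 58.7 -16.7 130. ] deg 344.1
```

play_rows(slide=[[0.01, 0, 0.003], [0.01, 0, 0], [0.01, 0, 0], [0.01, 0, 0], [0.01, 0, 0], [0.005, 0, 0], [0, 0, 0], [0, 0, 0], [0, 0, 0]], dr=[[0, 0, 0], [0, 0, 0], [0, 0, 0], [0, 0, 0], [0, 0, 0], [0, 0, 0], [0, 0, 0], [0, 0, 0], [0, 0, 0]], gripper=[1, 1, 1, 1, 1, 1, 1, 1, 1])

```text
t: 7.65
position: [0.4936, 0.0347, 0.1353]
ee_rot: [-3.105, 0.473, -0.002]
wrist_force: [-0.7, -0.3, 1.0]
finger_gap: 0.005
finger_force: 0.0
```

```bash
python3 -c "
from h import *
go(-35,-58,122);dial()"
```

```text
t 7.65 st [-22.2 -57.7 135.3] gap 0.005 F [-0.7 -0.3  1. ] 
 toolx yaw -17.33 tilt [ 0.001  0.    -1.   ] 
 shares [-0.032   0.0008 -0.0018] mm [-12.8   0.3  -0.7]
 ball 30 [344.6 226.6] [-63.6   1.4 130. ] deg 178.7
 ball 41 [317.2 239.5] [ -9.1 -60.4 130. ] deg 261.4
 ball 21 [341.1 261.4] [ 62.8  -0.  130. ] deg 0.0
```

Dial is about 0.27 rad back. Now round to the far side of the red ball.

play_rows(slide=[[-0.02, 0, 0], [0, 0, -0.06], [0, 0, -0.06], [0.1, 0.04, 0], [0.1, 0.04, 0], [0.1, 0.045, 0], [0.095, 0.046, 0], [0, 0, 0.05], [0, 0, 0.055], [0, 0, 0], [0, 0, 0], [0, 0, 0]], dr=[[0, 0, 0], [0, 0, 0], [0, 0, 0], [0, 0, 0], [0, 0, 0], [0, 0, 0], [0, 0, 0], [0, 0, 0], [0, 0, 0], [0, 0, 0], [0, 0, 0], [0, 0, 0]], gripper=[1, 1, 1, 1, 1, 1, 1, 1, 1, 1, 1, 1])

```text
t: 8.9
position: [0.6163, -0.0751, 0.1424]
ee_rot: [-3.106, 0.473, -0.003]
wrist_force: [0.3, -0.4, 0.2]
finger_gap: 0.006
finger_force: 0.0
```

```bash
python3 -c "
from h import *
go(125,-126,128);dial();red()"
```

```text
t 8.9 st [ 127.6 -126.1  142.4] gap 0.006 F [ 0.3 -0.4  0.2] 
 toolx yaw -17.32 tilt [ 0.002 -0.    -1.   ] 
 shares [-0.0066 -0.0002  0.0011] mm [-2.6 -0.1  0.4]
 ball 30 [344.6 226.6] [-63.6   1.4 130. ] deg 178.7
 ball 47 [340.5 260.5] [ 59.7  -1.5 130. ] deg 358.6
scene red 14 284.9 267.8 st@131 [  94.5 -121.2  131. ] depth [  98.1 -120.7  135.3]
top red 25 362.1 199.8 st@131 [  98.2 -124.9  131. ] depth [  95.7 -124.8  137.2]
```

play_rows(slide=[[-0.012, 0, 0], [-0.012, 0, 0], [-0.012, 0, 0], [-0.012, 0, 0], [-0.012, 0, 0], [-0.012, 0, 0], [-0.012, 0, 0], [-0.012, 0, 0], [-0.012, 0, 0], [-0.012, 0, 0], [-0.012, 0, 0], [0, 0, 0]], dr=[[0, 0, 0], [0, 0, 0], [0, 0, 0], [0, 0, 0], [0, 0, 0], [0, 0, 0], [0, 0, 0], [0, 0, 0], [0, 0, 0], [0, 0, 0], [0, 0, 0], [0, 0, 0]], gripper=[1, 1, 1, 1, 1, 1, 1, 1, 1, 1, 1, 1])

```text
t: 10.25
position: [0.5644, -0.0595, 0.1407]
ee_rot: [3.106, -0.473, -0.002]
wrist_force: [-1.1, -1.0, 0.2]
finger_gap: 0.004
finger_force: 0.0
```

play_rows(slide=[[0.02, 0, 0], [0, 0, -0.06], [0, 0, -0.06], [0, 0, 0], [0, 0, 0], [0, 0, 0]], dr=[[0, 0, 0], [0, 0, 0], [0, 0, 0], [0, 0, 0], [0, 0, 0], [0, 0, 0]], gripper=[1, 1, 1, 1, 1, 1])

```text
t: 10.85
position: [0.5727, -0.0623, 0.1881]
ee_rot: [3.105, -0.474, -0.002]
wrist_force: [-0.5, 0.7, -0.3]
finger_gap: 0.004
finger_force: 0.0
```

```bash
python3 -c "
from h import *
go(-35,-58,170);dial();red()
print(proj(cam('scene'),w([32,-126,145])))"
```

```text
t 10.85 st [  82.3 -126.8  188.1] gap 0.004 F [-0.5  0.7 -0.3] 
 toolx yaw -17.35 tilt [-0.001  0.    -1.   ] 
 shares [-0.2933 -0.1718  0.0106] mm [-117.3  -68.7    4.2]
 ball 30 [344.6 226.6] [-63.6   1.4 130. ] deg 178.7
 ball 34 [317.1 241.1] [ -3.4 -60.1 130. ] deg 266.8
 ball 44 [340.5 260.6] [ 60.   -1.5 130. ] deg 358.6
scene red 25 287.6 244.6 st@131 [  16.1 -126.9  131. ] depth [  38.6 -122.6  150.5]
top red 23 355.8 220.9 st@131 [  39.4 -124.9  131. ] depth [  34.4 -125.5  153.2]
[286.65290487 244.42176188]
```

Pawl has dropped onto the ramp. Back to the star arm for the final push.

play_rows(slide=[[-0.1, -0.058, 0], [-0.1, -0.058, 0], [-0.103, -0.056, 0], [0, 0, 0.045], [0, 0, 0.045], [0, 0, 0.04], [0, 0, 0], [0, 0, 0]], dr=[[0, 0, 0], [0, 0, 0], [0, 0, 0], [0, 0, 0], [0, 0, 0], [0, 0, 0], [0, 0, 0], [0, 0, 0]], gripper=[1, 1, 1, 1, 1, 1, 1, 1])

```text
t: 11.85
position: [0.4777, 0.0397, 0.1371]
ee_rot: [3.106, -0.473, -0.001]
wrist_force: [0.3, -1.4, 0.7]
finger_gap: 0.002
finger_force: 0.0
```

play_rows(slide=[[0.01, 0, 0], [0.01, 0, 0], [0.01, 0, 0], [0.008, 0, 0], [0.005, 0, 0], [0, 0, 0], [0, 0, 0]], dr=[[0, 0, 0], [0, 0, 0], [0, 0, 0], [0, 0, 0], [0, 0, 0], [0, 0, 0], [0, 0, 0]], gripper=[1, 1, 1, 1, 1, 1, 1])

```text
t: 12.55
position: [0.4942, 0.0345, 0.137]
ee_rot: [3.106, -0.474, 0.0]
wrist_force: [-1.1, -0.3, 0.7]
finger_gap: 0.008
finger_force: 0.0
```

```bash
python3 -c "
from h import *
go(-16,-58,122);dial();red()"
```

```text
t 12.55 st [-21.5 -57.7 137. ] gap 0.008 F [-1.1 -0.3  0.7] 
 toolx yaw -17.34 tilt [ 0. -0. -1.] 
 shares [0.0138 0.0008 0.0025] mm [5.5 0.3 1. ]
 ball 28 [344.2 226.4] [-64.3   0.3 130. ] deg 179.8
 ball 39 [317.3 239.6] [ -8.7 -60.1 130. ] deg 261.7
 ball 12 [340.8 262.4] [ 66.1  -0.6 130. ] deg 359.5
scene red 40 286.5 244.5 st@131 [  15.9 -129.6  131. ] depth [  37.9 -125.1  150.4]
top no red
```

play_rows(slide=[[0.004, 0, 0], [0.004, 0, 0], [0.004, 0, 0], [0.004, 0, 0], [0, 0, 0], [0, 0, 0]], dr=[[0, 0, 0], [0, 0, 0], [0, 0, 0], [0, 0, 0], [0, 0, 0], [0, 0, 0]], gripper=[1, 1, 1, 1, 1, 1])

```text
t: 13.3
position: [0.5007, 0.0326, 0.137]
ee_rot: [-3.105, 0.474, -0.001]
wrist_force: [-0.6, -0.6, 0.1]
finger_gap: 0.005
finger_force: 0.3
```

play_rows(slide=[[0.003, 0, 0], [0, 0, 0], [0, 0, 0]], dr=[[0, 0, 0], [0, 0, 0], [0, 0, 0]], gripper=[1, 1, 1])

```text
t: 13.6
position: [0.5015, 0.0323, 0.137]
ee_rot: [-3.106, 0.474, -0.0]
wrist_force: [-1.9, -0.1, -1.7]
finger_gap: 0.008
finger_force: 0.8
```

```bash
python3 -c "
from h import *
go(-16,-58,122);dial();red()"
```

```text
t 13.6 st [-13.9 -57.6 137. ] gap 0.008 F [-1.9 -0.1 -1.7] 
 toolx yaw -17.34 tilt [ 0.  0. -1.] 
 shares [-0.0053  0.0009  0.0026] mm [-2.1  0.4  1. ]
 ball 30 [341.1 226.4] [-63.9  -7.2 130. ] deg 186.4
 ball 39 [317.  241.7] [ -0.9 -60.1 130. ] deg 269.1
 ball 10 [366.7 242.2] [ -8.5  55.6 130. ] deg 98.7
 ball 17 [344.8 261.1] [ 61.1   8.1 130. ] deg 7.6
scene red 42 286.8 244.1 st@131 [  14.3 -129.1  131. ] depth [  35.5 -125.1  149.3]
top no red
```

play_rows(slide=[[0.003, 0, 0], [0, 0, 0], [0, 0, 0]], dr=[[0, 0, 0], [0, 0, 0], [0, 0, 0]], gripper=[1, 1, 1])

```text
t: 14.05
position: [0.5027, 0.0319, 0.137]
ee_rot: [-3.106, 0.474, -0.0]
wrist_force: [-2.0, 0.4, 0.4]
finger_gap: 0.005
finger_force: 0.9
```

play_rows(slide=[[0.003, 0, 0], [0, 0, 0], [0, 0, 0]], dr=[[0, 0, 0], [0, 0, 0], [0, 0, 0]], gripper=[1, 1, 1])

```text
t: 14.35
position: [0.5032, 0.0317, 0.1369]
ee_rot: [3.105, -0.473, -0.002]
wrist_force: [-5.7, 0.8, 1.9]
finger_gap: 0.005
finger_force: 2.6
```

```bash
python3 -c "
from h import *
go(-16,-58,122);dial();red()"
```

```text
t 14.35 st [-12.1 -57.7 136.9] gap 0.005 F [-5.7  0.8  1.9] 
 toolx yaw -17.33 tilt [-0.001 -0.    -1.   ] 
 shares [-0.0097  0.0006  0.0023] mm [-3.9  0.3  0.9]
 ball 27 [340.7 226.5] [-63.3  -8.1 130. ] deg 187.3
 ball 41 [316.8 242.9] [  3.2 -60.1 130. ] deg 273.0
 ball 11 [366.6 242. ] [ -9.2  55.4 130. ] deg 99.4
 ball 21 [344.9 261.7] [ 63.    8.4 130. ] deg 7.6
scene red 39 286.7 243.9 st@131 [  13.6 -129.4  131. ] depth [  34.  -125.8  148.7]
top no red
```

The force is rising to about 6 N, so the dial stands on the pawl. One more small push, then withdraw.

play_rows(slide=[[0.003, 0, 0], [0, 0, 0], [0, 0, 0]], dr=[[0, 0, 0], [0, 0, 0], [0, 0, 0]], gripper=[1, 1, 1])

```text
t: 14.8
position: [0.5034, 0.0316, 0.1368]
ee_rot: [3.105, -0.473, -0.005]
wrist_force: [-8.2, 1.6, 4.6]
finger_gap: 0.005
finger_force: 4.3
```

play_rows(slide=[[-0.01, 0, 0], [-0.03, 0, 0], [-0.03, 0, 0], [0, 0, -0.08], [0, 0, -0.08], [-0.1, 0, -0.08], [-0.1, 0, 0], [0, 0, 0], [0, 0, 0], [0, 0, 0]], dr=[[0, 0, 0], [0, 0, 0], [0, 0, 0], [0, 0, 0], [0, 0, 0], [0, 0, 0], [0, 0, 0], [0, 0, 0], [0, 0, 0], [0, 0, 0]], gripper=[1, 1, 1, 1, 1, 1, 1, 1, 1, 1])

```text
t: 15.8
position: [0.4033, 0.0629, 0.2323]
ee_rot: [-3.106, 0.474, -0.001]
wrist_force: [-0.6, -0.3, 0.3]
finger_gap: 0.006
finger_force: 0.0
```

```bash
python3 - <<'E'
from h import *
go(-16,-58,122);dial();red()
c=cam('scene'); cv2.imwrite('pics/s3.png',cv2.resize(c['pixels'][205:325,265:425,::-1],None,fx=4.5,fy=4.5,interpolation=cv2.INTER_CUBIC))
E
```

```text
t 15.8 st [-116.8  -57.7  232.3] gap 0.006 F [-0.6 -0.3  0.3] 
 toolx yaw -17.36 tilt [ 0.001 -0.    -1.   ] 
 shares [0.2517 0.0005 0.241 ] mm [100.7   0.2  96.4]
 ball 21 [340.8 226.6] [-63.  -8. 130.] deg 187.2
 ball 23 [317.  244.7] [  9.8 -59.1 130. ] deg 279.4
 ball 11 [345.5 262.4] [ 65.    9.9 130. ] deg 8.7
scene red 40 286.7 243.9 st@131 [  13.8 -129.4  131. ] depth [  34.5 -125.6  148.3]
top red 26 355.1 222.0 st@131 [  36.3 -124.1  131. ] depth [  31.3 -123.9  152.1]
```

View pics/s3.png

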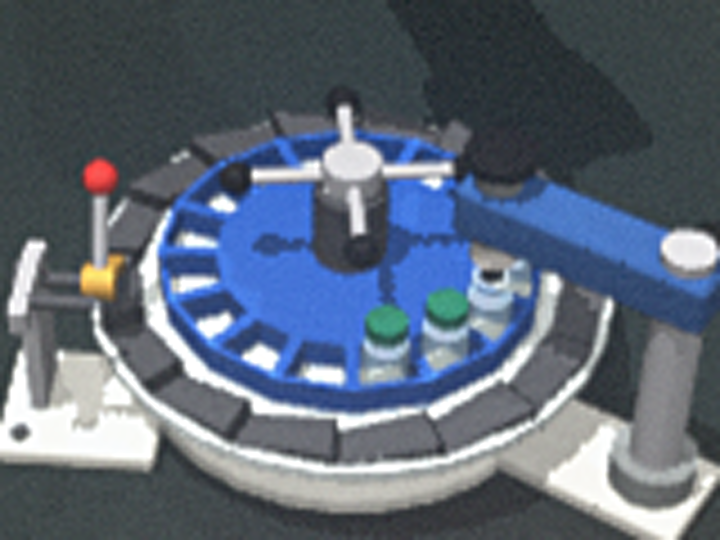

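The red ball is back at its start pixel (crop 99,177), and the teeth line up with the first picture. The missed vial stands under the plunger (crop 490,285) and the vials are upright, so the dial is one notch back and locked.

```bash
python3 -c "
from station import r
print(r.job_done())"
```

```text
the job is handed in; nothing more can be done
None
```

The job is handed in: I threw the pawl back, pushed the dial back one notch, and tipped the pawl down so the dial is locked against it, with the missed vial under the capping head in the last picture (the hand-in call gave no verdict).

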